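Find and release the latched mode key

TASK

One of the four identical mode keys on the grey key box beside the balance has been left latched down. Tap the keys lightly one after the other, from the left end of the row to the right (as the robot sees it), to feel which one is latched, taking care not to latch any of the others; then press the latched key fully down and let go, so that it springs up and all four stand up level. Use only the fingertips: nothing is gripped or lifted, and the loose parts beside the box stay where they are.

Things in the scene. Friction and masses are not known exactly. Their poses are not given: they have to be found in the camera images.
- key_box: Low grey box with an aluminium top plate, fixed to the bench, 100 (x) x 206 (y) x 40 mm high; a flat black window lies flush in the plate behind the keys. Origin: centre of its underside, at bench height; x points away from the robot, y along the key row to its left end, z up. Keys at x = -14 mm and y = +67.5, +22.5, -22.5, -67.5 mm, each in a 3 mm high black frame.
- row_mid (a point): Middle of the row of four keys, on the box's top plate, 40 mm above the bench; axes as key_box. Feel of the keys: 1.2 N starts to move an unlatched key, then 0.65 N more per mm (up to 1.5 N extra beyond 2 mm, where the latch engages); a latched key does not yield below about 4 N and takes about 7 N to reach its stop, 4 mm further down.
- key_a: One of four identical square grey keys, cap 24 x 24 mm, flat; its place in the row changes from start to start. Origin: centre of the cap's top. Unlatched, the top is 16 mm above the box's plate (56 mm above the bench); latched, 4.5 mm lower. It slides straight down, 8.5 mm in all. Pressed over 6 mm an unlatched key latches; a latched key pressed down to its stop springs up when let go.
- key_b: One of four identical square grey keys, cap 24 x 24 mm, flat; its place in the row changes from start to start. Origin: centre of the cap's top. Unlatched, the top is 16 mm above the box's plate (56 mm above the bench); latched, 4.5 mm lower. It slides straight down, 8.5 mm in all. Pressed over 6 mm an unlatched key latches; a latched key pressed down to its stop springs up when let go.
- key_c: One of four identical square grey keys, cap 24 x 24 mm, flat; its place in the row changes from start to start. Origin: centre of the cap's top. Unlatched, the top is 16 mm above the box's plate (56 mm above the bench); latched, 4.5 mm lower. It slides straight down, 8.5 mm in all. Pressed over 6 mm an unlatched key latches; a latched key pressed down to its stop springs up when let go.
- key_d: One of four identical square grey keys, cap 24 x 24 mm, flat; its place in the row changes from start to start. Origin: centre of the cap's top. Unlatched, the top is 16 mm above the box's plate (56 mm above the bench); latched, 4.5 mm lower. It slides straight down, 8.5 mm in all. Pressed over 6 mm an unlatched key latches; a latched key pressed down to its stop springs up when let go.
- brass_ring: Loose thin brass ring, 41 mm across, 10 mm high, lying left of the box. Origin: centre of its underside. Not to be moved.
- disc_k1: Loose grey metal disc, 36 mm across, 14 mm high, lying right of the box. Origin: centre of its underside. Not to be moved.
- vial_a: Loose small white pot with a lid, 34 mm across, 28 mm high, standing right of the box. Origin: centre of its underside. Not to be moved.

How it is judged:
On the way, in this order (a step that is already met when the one before it is completed fails the run):
1. the leftmost key is tapped with the fingers (((y of key_a in the frame of key_box between 0.045 and 1 m and contact force between the fingers and key_a above 0.4 N) or (y of key_b in the frame of key_box between 0.045 and 1 m and contact force between the fingers and key_b above 0.4 N) or (y of key_c in the frame of key_box between 0.045 and 1 m and contact force between the fingers and key_c above 0.4 N) or (y of key_d in the frame of key_box between 0.045 and 1 m and contact force between the fingers and key_d above 0.4 N))), for 0.03 s.
2. the second from the left key is tapped with the fingers (((y of key_a in the frame of key_box between 0 and 0.045 m and contact force between the fingers and key_a above 0.4 N) or (y of key_b in the frame of key_box between 0 and 0.045 m and contact force between the fingers and key_b above 0.4 N) or (y of key_c in the frame of key_box between 0 and 0.045 m and contact force between the fingers and key_c above 0.4 N) or (y of key_d in the frame of key_box between 0 and 0.045 m and contact force between the fingers and key_d above 0.4 N))), for 0.03 s.
3. the third from the left key is tapped with the fingers (((y of key_a in the frame of key_box between -0.045 and 0 m and contact force between the fingers and key_a above 0.4 N) or (y of key_b in the frame of key_box between -0.045 and 0 m and contact force between the fingers and key_b above 0.4 N) or (y of key_c in the frame of key_box between -0.045 and 0 m and contact force between the fingers and key_c above 0.4 N) or (y of key_d in the frame of key_box between -0.045 and 0 m and contact force between the fingers and key_d above 0.4 N))), for 0.03 s.
4. the rightmost key is tapped with the fingers (((y of key_a in the frame of key_box between -1 and -0.045 m and contact force between the fingers and key_a above 0.4 N) or (y of key_b in the frame of key_box between -1 and -0.045 m and contact force between the fingers and key_b above 0.4 N) or (y of key_c in the frame of key_box between -1 and -0.045 m and contact force between the fingers and key_c above 0.4 N) or (y of key_d in the frame of key_box between -1 and -0.045 m and contact force between the fingers and key_d above 0.4 N))), for 0.03 s.
5. the latched key is pressed fully down (more than 6.2 mm below its upper position) (height (world z) of any of key_a, key_b, key_c, key_d below 0.0498 m), for 0.03 s.
At the end, for the whole second after the job is handed in: All four keys stand up, each top within 1.5 mm of its upper position, and the three loose parts lie within 20 mm of where they started (height (world z) of each of key_a, key_b, key_c, key_d above 0.0545 m and distance of each of brass_ring, disc_k1, vial_a from where it was at the start of the episode below 0.02 m); the robot touches nothing.
It fails at once if a key that was not latched is pushed more than 5.5 mm down (it would latch) (height (world z) of any of key_a, key_b, key_d below 0.0505 m).
It fails at once if a loose part beside the box is lifted or moved more than 20 mm (distance of any of brass_ring, disc_k1, vial_a from where it was at the start of the episode above 0.02 m or height (world z) of any of brass_ring, disc_k1, vial_a above 0.01 m).
It also fails if it takes over 45 s, if anything falls off the work surface, if the arm or the gripper's body presses on something with over 40 N, if the wrist force passes 120 N, or if a joint passes its speed limit or range.

ROBOT

A 6-joint arm with a two-finger parallel gripper is mounted at the origin on a cart in front of the work surface, level with it; the furniture and walls round the work are solid. World frame = base frame: x ahead of the robot, y to its left, z up, the work surface at z = 0. Lengths are in m, angles in rad, forces in N, time in s.
With the tool pointing down it reaches from about 0.25 to 0.725 m from the base axis. Payload 4 kg.
Tool frame: the origin (TCP) lies between the finger pads; the fingertips stand 8 mm ahead of it and the grasp point (between the pads) lies 11 mm behind it (ctrl.nose_length is the distance from the TCP to the fingertips, in m); z points along the fingers, y is the line along which they close (so a half turn about z gives the same grasp; the last joint's range is limited). The gripper opens to 85 mm and grips with 20 to 120 N. Pads are 22 mm wide; open, the fingers measure 114 mm over their backs; the gripper's body (76 mm by 85 mm) begins 54 mm behind the grasp point. The pads swing forward as they close: fully open they stand 13 mm farther back than shut.
Start: joints at [0, 0.241, 0.005, 1.335, 0, 1.571], TCP at [0.5, -0, 0.239] pointing down, gripper open.
Joint ranges: [-2.72, 2.72], [-1.05, 1.87], [-1.09, 1.28], [-1.99, 2.15], [-1.42, 1.44], [-3.14, 3.14]. Speed limits (rad/s): [2.79, 2.79, 3.14, 3.14, 3.14, 3.14].

INTERFACE

Orientations are given as a 3x3 rotation matrix whose columns are the frame's x, y, z axes.
In Python, from workcell import telemetry, imaging, ctrl gives the robot as it stands.
- The arm moves only by the shell command python3 -m inch 'ROWS' [FORCE]. ROWS is JSON, a list of rows, each a list of 3 entries, a list of its own where there are three numbers: the finger opening in cm, from 0 to 8.54, then the shift along the world's x, y, z in cm, then the turn about the world's z in rad. A call has 1 to 5 rows; each row shifts and turns the commanded pose from where the row before left it; what a row does not reach is not made up. A row lasts 1/8 s, in which the tool goes at most 62.5 mm and 10.7 degrees, less where a joint would pass 70% of its speed; a pose out of reach is approached as far as the arm can. A call is refused whole if a number of a shift passes 6.25 or a number of a turn 0.188, either way. A call with a gripper value outside its range is refused whole. The fingers move at their own pace and stop on an object; FORCE is the grip in N (left out, the last holds). Time passes only in rows, so rows that do not move let the fingers close. It gives the time, the measured TCP pose, the force, the opening and the grip force at its end, in the units of the state.
- telemetry.sense(): the state, without advancing time (a new reading comes with each control period).
- imaging.capture(name): name is "scene" or "side" or "wrist"; returns the picture (420x560x3 uint8, red, green, blue); there is no depth.
- imaging.camera_params(name): a dict with "vertical_fov" (degrees; the focal length in pixels is half the picture's height over the tangent of half this angle, whatever the lens; pixels are square), "cx", "cy" (the principal point, pixels), "world_to_cam" (4x4, takes a point from world to camera coordinates); the wrist camera has in their place "tool_from_camera" (4x4, takes a point from camera to tool coordinates, whose origin is the TCP and whose axes are the flange's). Camera axes: x right, y up, looking along -z (the intrinsics and any distortion apply to the point x, -y, -z); pixel columns grow to the right and rows downward; lengths in m; the calibration is good to about 2 mm. A picture is of the moment at which its call begins: read the wrist's pose just before it. camera_params takes no time and is no camera call.
- ctrl.hand_in(): hands the job in; it is judged then, once.
The state is a dict: "time": time; "qpos": joint angles; "joint_velocities": joint speeds; "joint_torque": joint torques, N m; "tool_pos": TCP position; "ee_rot": TCP orientation; "ft_force": force on the tool from outside, world axes, zero at the start; "wrist_torque": the same for the moment, N m; "grip_width": finger opening in m; "finger_force": force on a finger pad.
Only numpy, scipy, OpenCV 4.12 (cv2) and the standard library are available. Lean on these libraries where they do the work, as an engineer would, in place of code of your own. Each camera call takes 0.05 s, during which the arm holds its last target. There are 200 camera calls.

## Working session

There is one attempt and no reset: what is moved stays moved. The work goes in short steps, Python scripts to look and compute and a shell command to move; the robot and the scene stay as the last step left them, time stands still between calls to the robot, and variables do not carry over. Pictures are saved under pics/ and viewed, at most 10 in all, crops included, and the job is handed in when it is done.

```bash
mkdir -p pics; python3 - <<'E'
from workcell import telemetry, imaging, ctrl
import cv2,numpy as np
for n in("scene","side","wrist"):
    s=telemetry.sense();im=imaging.capture(n);cv2.imwrite(f"pics/{n}0.png",im[:,:,::-1]);print(n,imaging.camera_params(n))
print(s,ctrl.nose_length)
a=[cv2.imread(f"pics/{n}0.png") for n in("scene","wrist")]
E
```

```text
scene {'vertical_fov': 48.94006749931705, 'cx': 281.95999591647006, 'cy': 212.62337965243614, 'world_to_cam': array([[ 0.46512332, -0.88520838,  0.00814961, -0.18644132],
       [ 0.36115575,  0.19815443,  0.91120873, -0.24142976],
       [-0.80822449, -0.42088115,  0.41186434, -0.48396812],
       [ 0.        ,  0.        ,  0.        ,  1.        ]])}
side {'vertical_fov': 42.49757113597847, 'cx': 284.1049126738631, 'cy': 205.58748600928078, 'world_to_cam': array([[-0.9571866 , -0.28910632, -0.01453789,  0.47059313],
       [ 0.16977351, -0.60135384,  0.78073716, -0.10116889],
       [-0.23445846,  0.744843  ,  0.62469043, -0.86495622],
       [ 0.        ,  0.        ,  0.        ,  1.        ]])}
wrist {'vertical_fov': 59.959474837254945, 'cx': 278.3975239319182, 'cy': 205.88378066171416, 'tool_from_camera': array([[ 1.53688234e-04,  9.65329624e-01,  2.61033895e-01,
         6.49066234e-02],
       [ 9.99999549e-01,  9.63143762e-05, -9.44947341e-04,
         5.74221778e-04],
       [-9.37326978e-04,  2.61033922e-01, -9.65329173e-01,
        -1.34452078e-01],
       [ 0.00000000e+
[... 200 characters left out ...]
00]), 'joint_velocities': array([ 0.00200522, -0.00393003,  0.00346685,  0.00015017,  0.00054566,
       -0.00214885]), 'joint_torque': array([-3.57412864e-04, -3.73140085e+01,  2.53010201e+01,  1.07858295e-02,
        2.43542411e-05, -2.54672034e-05]), 'tool_pos': array([4.99453218e-01, 6.60504722e-06, 2.38516585e-01]), 'ee_rot': array([[ 2.93089141e-05,  9.99998260e-01, -1.86526555e-03],
       [ 9.99999999e-01, -2.92589181e-05,  2.68309950e-05],
       [ 2.67763727e-05, -1.86526634e-03, -9.99998260e-01]]), 'ft_force': array([-0.72410721,  0.08540812, -0.33306913]), 'wrist_torque': array([ 0.06893582,  0.03132159, -0.0666073 ]), 'finger_force': 0.0, 'grip_width': 0.08509223854649021} 0.008
```

View pics/scene0.png

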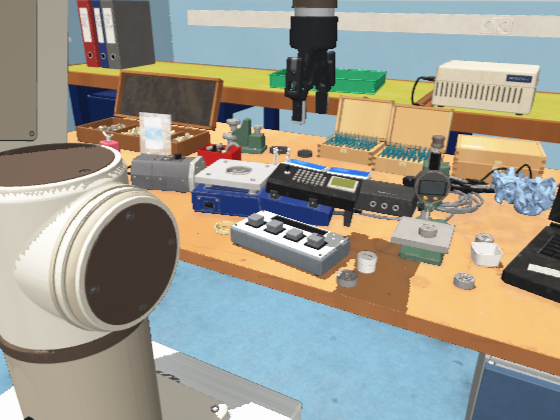

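View pics/wrist0.png

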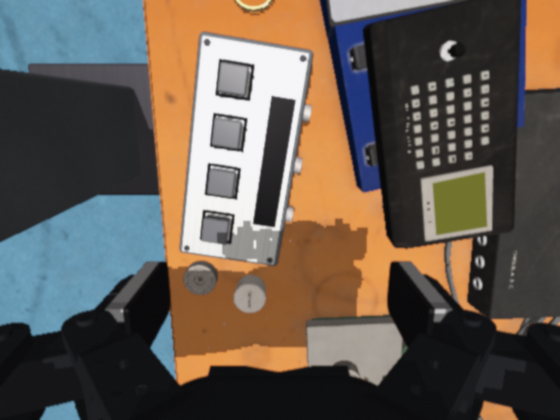

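View pics/side0.png

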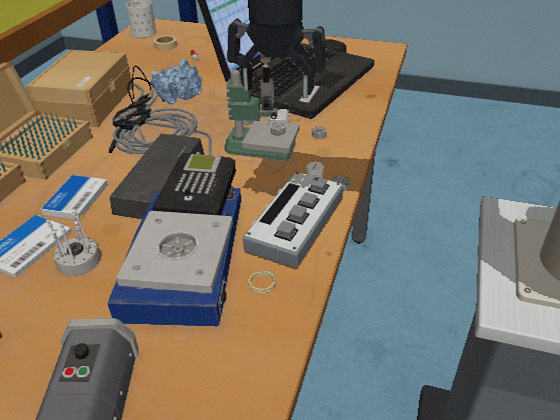

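The wrist view shows the key box with its keys at about (234,79), (228,131), (222,181) and (217,227); image up is world +y. The ring is at the top (253,2), and the disc (200,279) and pot (250,295) are at the lower end. In the scene view the keys are near (257,219)…(316,240), and in the side view near (285,230)…(318,187).

```bash
cat > h.py <<'E'
from workcell import telemetry, imaging, ctrl
import cv2,numpy as np
def ray(n,uv,s=None):
    p=imaging.camera_params(n);f=210/np.tan(np.radians(p["vertical_fov"]/2))
    d=np.array([(uv[0]-p["cx"])/f,-(uv[1]-p["cy"])/f,-1])
    if n=="wrist":
        T=np.eye(4);T[:3,:3]=s["ee_rot"];T[:3,3]=s["tool_pos"];M=T@p["tool_from_camera"]
    else: M=np.linalg.inv(p["world_to_cam"])
    d=M[:3,:3]@d
    return M[:3,3],d/np.linalg.norm(d)
def onz(r,z): return r[0]+r[1]*(z-r[0][2])/r[1][2]
def tri(rs):
    A=[np.eye(3)-np.outer(d,d) for o,d in rs]
    return np.linalg.solve(sum(A),sum(a@o for a,(o,d) in zip(A,rs)))
def keys(im,seeds):
    "centres of the grey blobs (cap tops) round the seeds"
    g=cv2.cvtColor(im,cv2.COLOR_BGR2GRAY);out=[]
    for x,y in seeds:
        m=((g>75)&(g<165)&(np.ptp(im.astype(int),axis=2)<25)).astype(np.uint8)
        n,l,st,c=cv2.connectedComponentsWithStats(m,connectivity=4)
        i=l[y,x];out.append((c[i].round(1),st[i,2:5],g[y,x]))
    return out
E
python3 - <<'E'
from h import *
s=telemetry.sense()
im={n:cv2.imread(f"pics/{n}0.png") for n in("scene","side","wrist")}
S={"wrist":[(234,79),(228,131),(222,181),(214,224)],"scene":[(257,217),(275,225),(294,232),(316,239)],"side":[(286,228),(296,213),(307,199),(318,185)]}
K={n:keys(im[n],S[n]) for n in S}
for n in K: print(n,K[n])
for i in range(4):
    w=ray("wrist",S["wrist"][i],s)
    print(onz(w,.056).round(4), tri([ray("scene",S["scene"][i]),w]).round(4),tri([ray("side",S["side"][i]),w]).round(4))
for p in[(207,42),(303,58),(270,261),(186,247)]: print("screw",onz(ray("wrist",p,s),.04).round(4))
for p,z in[((253,2),.01),((200,279),.014),((250,295),.028)]: print("loose",onz(ray("wrist",p,s),z).round(4))
c=cv2.resize(im["wrist"][25:275,150:330],None,fx=2.2,fy=2.2,interpolation=2);d=cv2.resize(im["side"][165:265,240:350],None,fx=3.5,fy=3.5)
o=np.zeros((550,396+385,3),np.uint8);o[:c.shape[0],:396]=c;o[:350,396:]=d;cv2.imwrite("pics/c1.png",o)
E
```

```text
wrist [(array([233.6,  80.3]), array([ 38,  42, 898], dtype=int32), np.uint8(164)), (array([227. , 131.9]), array([  37,   39, 1052], dtype=int32), np.uint8(152)), (array([222.1, 181.2]), array([ 36,  37, 914], dtype=int32), np.uint8(141)), (array([247. , 198.2]), array([ 132,  232, 3540], dtype=int32), np.uint8(136))]
scene [(array([292.6, 211.1]), array([   560,    420, 205517], dtype=int32), np.uint8(174)), (array([292.6, 211.1]), array([   560,    420, 205517], dtype=int32), np.uint8(175)), (array([292.6, 211.1]), array([   560,    420, 205517], dtype=int32), np.uint8(174)), (array([292.6, 211.1]), array([   560,    420, 205517], dtype=int32), np.uint8(176))]
side [(array([285.2, 228.4]), array([ 20,  19, 220], dtype=int32), np.uint8(124)), (array([297.3, 212.4]), array([ 19,  20, 216], dtype=int32), np.uint8(124)), (array([307.7, 198.7]), array([ 18,  15, 163], dtype=int32), np.uint8(124)), (array([310.8, 176.9]), array([ 40,  31, 643], dtype=int32), np.uint8(131))]
[0.4635 0.0876 0.056 ] [0.4634 0.0873 0.0533] [0.462  0.0877 0.0499]
[0.457  0.0455 0.056 ] [0.4564 0.0447 0.0493] [0.4562 0.0451 0.0492]
[0.4502 0.002  0.056 ] [0.4489 0.0009 0.0488] [4.489e-01 3.000e-04 4.700e-02]
[ 0.4412 -0.038   0.056 ] [ 0.4409 -0.0426  0.0487] [ 0.4399 -0.0401  0.0501]
screw [0.4398 0.1183 0.04  ]
screw [0.5211 0.1057 0.04  ]
screw [ 0.4918 -0.0816  0.04  ]
screw [ 0.4098 -0.0668  0.04  ]
loose [0.4773 0.1562 0.01  ]
loose [ 0.4154 -0.1141  0.014 ]
loose [ 0.4703 -0.1255  0.028 ]
```

View pics/c1.png

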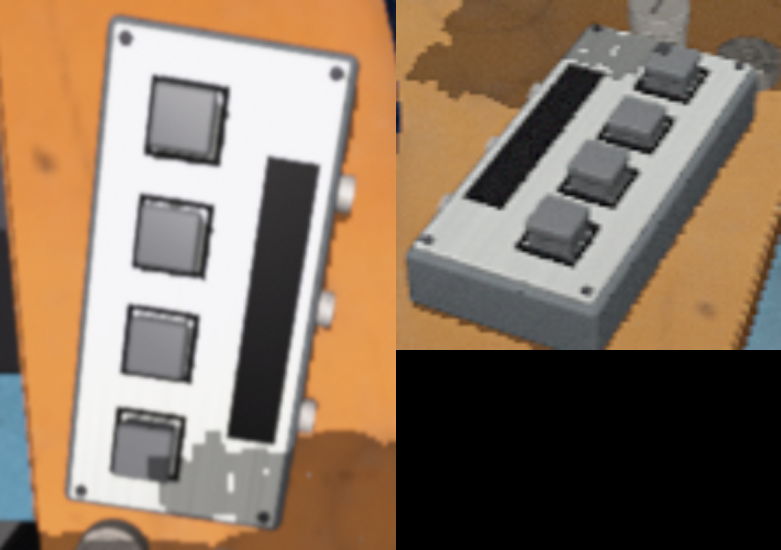

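The layout is consistent: yaw is about -0.16, the row middle is about (0.452, 0.021), and the key centres are about (0.4626,0.0879), (0.4554,0.0435), (0.4482,-0.0009) and (0.441,-0.045). I'm moving above the left key with the fingers shut.

```bash
python3 -m inch '[[0,[-0.74,1.76,-1.4],-0.032],[0,[-0.74,1.76,-1.4],-0.032],[0,[-0.74,1.76,-1.4],-0.032],[0,[-0.74,1.76,-1.4],-0.032],[0,[-0.74,1.76,-1.4],-0.032]]' 30; python3 -m inch '[[0,[0,0,-2],0],[0,[0,0,-2],0],[0,[0,0,-2],0],[0,[0,0,0],0],[0,[0,0,0],0]]'
python3 - <<'E'
from h import *
s=telemetry.sense();im=imaging.capture("wrist");cv2.imwrite("pics/w2.png",im[:,:,::-1]);
a=imaging.capture("scene")[170:290,200:370,::-1];b=imaging.capture("side")[140:260,220:390,::-1]
cv2.imwrite("pics/c2.png",np.vstack([np.hstack([cv2.resize(a,(400,282)),cv2.resize(b,(400,282))]),np.pad(cv2.resize(im[:,:,::-1],(400,300)),((0,0),(0,400),(0,0)))]))
print(s["tool_pos"],s["ee_rot"].round(3).tolist(),s["ft_force"],s["grip_width"])
E
```

```text
time: 0.78
tool_pos: [0.4625, 0.0885, 0.1686]
ee_rot: [[0.16, 0.987, -0.001], [0.987, -0.16, -0.0], [-0.0, -0.001, -1.0]]
ft_force: [-0.8, -0.6, -0.2]
grip_width: -0.0003
finger_force: 0.0
time: 1.4
tool_pos: [0.4633, 0.088, 0.1098]
ee_rot: [[0.159, 0.987, 0.0], [0.987, -0.159, 0.0], [0.0, 0.0, -1.0]]
ft_force: [-0.6, -0.7, 0.1]
grip_width: 0.0
finger_force: 0.0
[0.46331086 0.08803823 0.10978227] [[0.159, 0.987, 0.0], [0.987, -0.159, 0.0], [0.0, 0.0, -1.0]] [-0.55729259 -0.68730171  0.05438823] 4.9029591243453875e-05
```

View pics/c2.png

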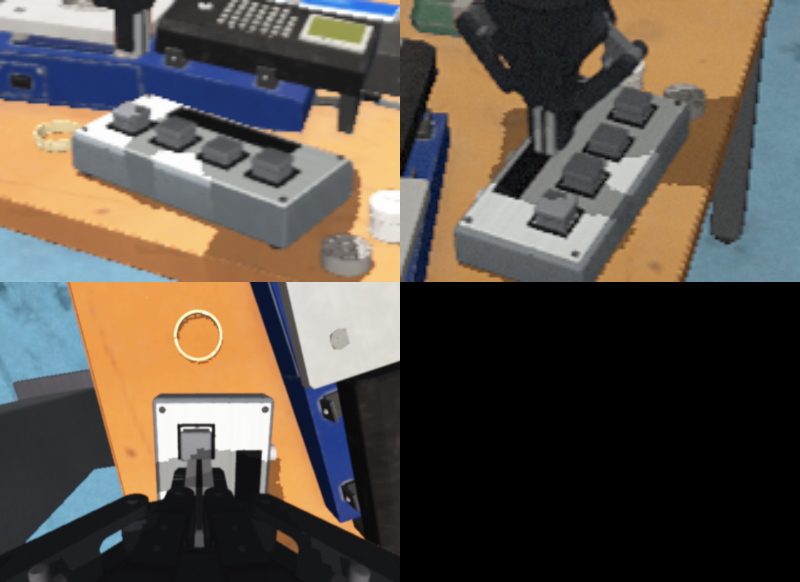

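The close view shows key 1 at about (274,221) in the wrist picture, just ahead of the shut fingertips. The row is square to the tool and the ring is clear of it. In the scene view the third key looks lowest. I'm checking the centre and descending towards the first touch.

```bash
python3 - <<'E'
from h import *
s=telemetry.sense();im=cv2.imread("pics/w2.png")
print(keys(im,[(274,215)]),onz(ray("wrist",(274,222),s),.056))
for p in [(227,178),(370,178)]:print(onz(ray("wrist",p,s),.04))
E
python3 -m inch '[[0,[0,0,-1.5],0],[0,[0,0,-1.5],0],[0,[0,0,-1.0],0],[0,[0,0,0],0],[0,[0,0,0],0]]'
```

```text
[(array([277.7, 245.4]), array([  99,   97, 3381], dtype=int32), np.uint8(158))] [0.46317805 0.09325442 0.056     ]
[0.4400152  0.11851166 0.04      ]
[0.52058857 0.10547789 0.04      ]
time: 2.17
tool_pos: [0.4635, 0.0881, 0.0699]
ee_rot: [[0.159, 0.987, 0.001], [0.987, -0.159, 0.0], [0.0, 0.001, -1.0]]
ft_force: [0.3, 0.0, -0.2]
grip_width: -0.0001
finger_force: 0.0
```

```bash
python3 -m inch '[[0,[0,0,-0.5],0],[0,[0,0,-0.1],0],[0,[0,0,0],0]]';python3 -m inch '[[0,[0,0,-0.1],0],[0,[0,0,0],0]]'
```

```text
time: 2.55
tool_pos: [0.4633, 0.0881, 0.0635]
ee_rot: [[0.159, 0.987, 0.001], [0.987, -0.159, 0.0], [0.0, 0.001, -1.0]]
ft_force: [0.3, -0.0, 1.9]
grip_width: -0.0002
finger_force: 0.6
time: 2.8
tool_pos: [0.4633, 0.0881, 0.0626]
ee_rot: [[0.159, 0.987, 0.001], [0.987, -0.159, 0.0], [0.0, 0.001, -1.0]]
ft_force: [0.4, 1.1, 3.0]
grip_width: -0.0002
finger_force: 1.5
```

Key 1 is felt at full height and yields, so it's unlatched. On to key 2.

```bash
python3 -m inch '[[0,[0,0,1.8],0],[0,[-0.36,-2.22,0],0],[0,[-0.36,-2.22,0],0],[0,[0,0,-1.2],0],[0,[0,0,0],0]]';python3 -m inch '[[0,[0,0,-0.4],0],[0,[0,0,-0.1],0],[0,[0,0,0],0]]';python3 -m inch '[[0,[0,0,-0.1],0],[0,[0,0,0],0]]'
```

```text
time: 3.42
tool_pos: [0.4546, 0.0438, 0.067]
ee_rot: [[0.159, 0.987, -0.003], [0.987, -0.159, 0.0], [-0.0, -0.003, -1.0]]
ft_force: [0.0, 0.1, 0.1]
grip_width: -0.0001
finger_force: 0.0
time: 3.8
tool_pos: [0.4559, 0.0441, 0.0634]
ee_rot: [[0.159, 0.987, 0.0], [0.987, -0.159, 0.001], [0.001, 0.0, -1.0]]
ft_force: [-0.5, 0.1, 0.9]
grip_width: 0.0001
finger_force: 0.7
time: 4.05
tool_pos: [0.456, 0.044, 0.0626]
ee_rot: [[0.159, 0.987, 0.001], [0.987, -0.159, 0.001], [0.001, 0.0, -1.0]]
ft_force: [-1.0, 2.3, 2.6]
grip_width: -0.0002
finger_force: 1.6
```

Key 2 feels the same, so it's unlatched. On to key 3.

```bash
python3 -m inch '[[0,[0,0,1.8],0],[0,[-0.38,-2.24,0],0],[0,[-0.38,-2.24,0],0],[0,[0,0,-1.2],0],[0,[0,0,0],0]]';python3 -m inch '[[0,[0,0,-0.4],0],[0,[0,0,-0.1],0],[0,[0,0,0],0]]';python3 -m inch '[[0,[0,0,-0.1],0],[0,[0,0,0],0]]'
```

```text
time: 4.68
tool_pos: [0.4471, -0.0011, 0.0671]
ee_rot: [[0.16, 0.987, -0.003], [0.987, -0.16, 0.0], [-0.0, -0.003, -1.0]]
ft_force: [0.4, 0.0, -0.4]
grip_width: 0.0001
finger_force: 0.0
time: 5.05
tool_pos: [0.4482, -0.0009, 0.0632]
ee_rot: [[0.159, 0.987, -0.0], [0.987, -0.159, -0.0], [-0.0, -0.0, -1.0]]
ft_force: [-0.0, 0.3, -0.8]
grip_width: 0.0001
finger_force: 0.0
time: 5.3
tool_pos: [0.4482, -0.0011, 0.0624]
ee_rot: [[0.159, 0.987, 0.0], [0.987, -0.159, 0.0], [0.0, 0.0, -1.0]]
ft_force: [-0.1, 0.9, -0.1]
grip_width: 0.0004
finger_force: 0.0
```

Nothing at full height, so key 3 is probably the latched one. I'm going down in small steps to touch it.

```bash
python3 -m inch '[[0,[0,0,-0.2],0],[0,[0,0,0],0]]';python3 -m inch '[[0,[0,0,-0.1],0],[0,[0,0,0],0]]'
```

```text
time: 5.55
tool_pos: [0.448, -0.0012, 0.0602]
ee_rot: [[0.159, 0.987, -0.0], [0.987, -0.159, 0.0], [-0.0, -0.0, -1.0]]
ft_force: [-0.0, 0.4, 0.1]
grip_width: -0.0002
finger_force: 0.0
time: 5.8
tool_pos: [0.4482, -0.0012, 0.0595]
ee_rot: [[0.159, 0.987, 0.0], [0.987, -0.159, -0.0], [0.0, 0.0, -1.0]]
ft_force: [-1.5, -0.6, 4.1]
grip_width: -0.0003
finger_force: 1.9
```

Key 3 resists about 4 N at 4.5 mm lower, so it's latched. Next I tap key 4.

```bash
python3 -m inch '[[0,[0,0,2.1],0],[0,[-0.36,-2.22,0],0],[0,[-0.36,-2.22,0],0],[0,[0,0,-1.2],0],[0,[0,0,0],0]]';python3 -m inch '[[0,[0,0,-0.4],0],[0,[0,0,-0.1],0],[0,[0,0,0],0]]';python3 -m inch '[[0,[0,0,-0.1],0],[0,[0,0,0],0]]'
```

```text
time: 6.42
tool_pos: [0.4399, -0.0452, 0.0671]
ee_rot: [[0.16, 0.987, -0.003], [0.987, -0.16, 0.001], [0.0, -0.003, -1.0]]
ft_force: [0.3, 0.1, 0.7]
grip_width: -0.0001
finger_force: 0.0
time: 6.8
tool_pos: [0.4411, -0.0451, 0.0634]
ee_rot: [[0.159, 0.987, 0.0], [0.987, -0.159, 0.001], [0.001, -0.0, -1.0]]
ft_force: [0.2, 1.1, 1.1]
grip_width: -0.0001
finger_force: 0.7
time: 7.05
tool_pos: [0.4412, -0.0452, 0.0626]
ee_rot: [[0.159, 0.987, 0.001], [0.987, -0.159, 0.001], [0.001, 0.0, -1.0]]
ft_force: [-1.5, 1.9, 3.6]
grip_width: 0.0001
finger_force: 1.7
```

Key 4 is unlatched. Going back to key 3 and pressing it to its stop (TCP about 0.0555).

```bash
python3 -m inch '[[0,[0,0,1.8],0],[0,[0.36,2.22,0],0],[0,[0.36,2.22,0],0],[0,[0,0,-1.5],0],[0,[0,0,0],0]]';python3 -m inch '[[0,[0,0,-0.4],0],[0,[0,0,-0.3],0],[0,[0,0,-0.2],0],[0,[0,0,0],0],[0,[0,0,0],0]]'
```

```text
time: 7.68
tool_pos: [0.4471, -0.0012, 0.0644]
ee_rot: [[0.159, 0.987, -0.003], [0.987, -0.159, -0.001], [-0.001, -0.003, -1.0]]
ft_force: [0.2, 1.0, -0.2]
grip_width: -0.0
finger_force: 0.0
time: 8.3
tool_pos: [0.4484, -0.0015, 0.0569]
ee_rot: [[0.16, 0.987, 0.001], [0.987, -0.16, -0.0], [-0.0, 0.001, -1.0]]
ft_force: [-1.1, -0.2, 5.4]
grip_width: 0.0002
finger_force: 2.8
```

```bash
python3 -m inch '[[0,[0,0,-0.15],0],[0,[0,0,0],0]]'; python3 -m inch '[[0,[0,0,-0.1],0],[0,[0,0,0],0]]'
```

```text
time: 8.55
tool_pos: [0.4485, -0.0015, 0.0556]
ee_rot: [[0.16, 0.987, 0.001], [0.987, -0.16, -0.0], [-0.0, 0.001, -1.0]]
ft_force: [-1.6, -0.0, 6.4]
grip_width: -0.0001
finger_force: 3.2
time: 8.8
tool_pos: [0.4485, -0.0015, 0.0555]
ee_rot: [[0.16, 0.987, 0.001], [0.987, -0.16, -0.0], [-0.0, 0.001, -1.0]]
ft_force: [-5.2, -0.5, 13.8]
grip_width: -0.0002
finger_force: 7.0
```

The key is at its stop: force has risen to 14 N at z = 0.0555. I'm letting go and checking from above.

```bash
python3 -m inch '[[0,[0,0,1],0],[0,[0,0,2],0],[0,[0,0,3],0],[0,[0,0,4],0],[0,[0,0,0],0]]'
python3 - <<'E'
from h import *
a=imaging.capture("scene")[190:280,220:360,::-1];b=imaging.capture("side")[150:240,240:350,::-1]
cv2.imwrite("pics/c3.png",np.hstack([cv2.resize(a,(400,258)),cv2.resize(b,(400,258))]))
E
```

```text
time: 9.43
tool_pos: [0.4508, -0.0013, 0.1569]
ee_rot: [[0.16, 0.987, 0.007], [0.987, -0.16, 0.0], [0.001, 0.007, -1.0]]
ft_force: [1.2, 0.5, -0.7]
grip_width: -0.0001
finger_force: 0.0
```

View pics/c3.png

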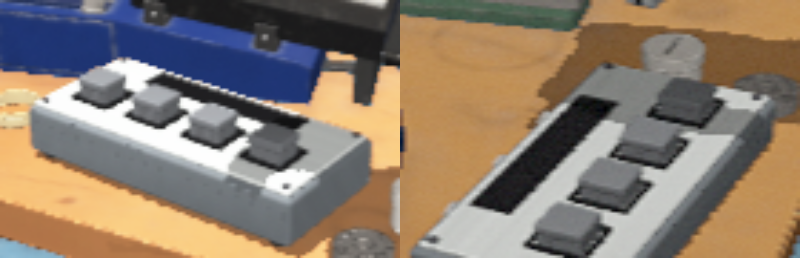

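Both views show all four keys standing level: scene crop (102,85), (156,103), (212,123), (274,143). The arm is clear, so I'm handing in.

```bash
python3 -c "
from workcell import ctrl;print(ctrl.hand_in())"
```

```text
the job is handed in; nothing more can be done
None
```

I tapped the four keys from left to right and found the third latched; I pressed it to its stop and let go, after which the camera views showed all four keys standing level, and I handed the job in at about 10 s on the robot's clock (no verdict was returned).

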